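Hook the clawed hanger arm into the slotted bench rack and lock it

TASK

Hang the blue hanger arm, the one with two steel claws on its back, on the slotted rack: with its back plate against the two uprights, hook both claws into their slots, then press it down until it is fully home and the yellow spring catch has snapped out over it, and let go. Leave the white plain-backed arm where it stands.

Things in the scene. Friction and masses are not known exactly. Their poses are not given: they have to be found in the camera images.
- hanger_grip (a point): Blue arm, 0.08 kg, upright; point mid-bar, 18 mm over its underside; x to its back, z up. Bar 16 wide, 30 high, x -40..44 mm, tip turned up to 40. Back plate 124 wide, 60 high, rear face x=50. Behind it at y=±46 two slick claws 10 wide: necks 52-60 over underside, points down to 24 over it, x=70; gap to plate 8.5 mm, 15 at points. Ridge at y=0, 4-8 over underside, 8 mm out of the rear
- rack: Fixed. Origin: table level, mid front; x to rear, z up. Two aluminium uprights 104 mm high at y=±46, front plates 6 thick, 50 wide, each with a slot 34 wide open at the top, bottom at z=92. Base 150x105x10. With claw points just over z=104 bring the blue back plate against the fronts, then lower: necks go into the slots, points behind. Home: axes parallel, hanger_grip at x -51, y 0±12, z 55 to 58 mm
- catch (a joint): Yellow spring catch between the uprights, housing 70 mm high; metres: 0 sprung out, up to 0.012 pushed back (rack +x). Its sloping nose is pushed back by the blue arm's ridge in the last 12 to 18 mm of the way down and snaps out over the ridge about 2 mm before home. Passing it takes some 5 to 15 N down, more than the arm's weight. Home, the arm hangs with its tip 3 degrees low.
- plain_grip (a point): White arm of the same shape and size as the blue one, plain back without claws or ridge; leave it alone. Point and axes as on the blue one. Also here, not listed: a tall machine (0.4 m) on the left of the table, beyond x 0.45 and from y 0.32 to 0.63 m; swing past it close to the base.

How it is judged (in metres and radians):
At the end, for the whole second after the job is handed in: The blue arm hangs on the rack, claws in the slots: grip point at most 5 mm above and 8 mm below its home height, within 20 mm sideways and about 12 mm fore and aft, level and square within 10 degrees; the yellow catch is sprung out again (within 3 mm) (z of hanger_grip in the frame of rack between 0.05 and 0.063 m and x of hanger_grip in the frame of rack between -0.065 and -0.04 m and y of hanger_grip in the frame of rack between -0.02 and 0.02 m and angle between the z axis of hanger_grip and the z axis of rack, either way round below 0.18 rad and angle between the y axis of hanger_grip and the y axis of rack, either way round below 0.18 rad and value of joint catch below 0.003 m); the robot touches nothing.
It fails at once if the white plain-backed arm is moved more than 30 mm (distance of plain_grip from where it was at the start of the episode above 0.03 m).
It also fails if it takes over 51 s, if anything falls off the work surface, if the arm or the gripper's body presses on something with over 40 N, if the wrist force passes 120 N, or if a joint passes its speed limit or range.

ROBOT

A 7-joint arm with a two-finger parallel gripper is mounted at the origin on a cart in front of the work surface, level with it; the furniture and walls round the work are solid. World frame = base frame: x ahead of the robot, y to its left, z up, the work surface at z = 0. Lengths are in mm, angles in rad, forces in N, time in s.
With the tool pointing down it reaches from about 400 to 875 mm from the base axis. Payload 19.3 kg.
Tool frame: the origin (TCP) lies at the very end of the fingers, on their centre line; the grasp point (between the pads) lies 19 mm behind it (grip_point_offset is the z of the grasp point in the tool frame, in mm); z points along the fingers, y is the line along which they close (so a half turn about z gives the same grasp; the last joint's range is limited). The gripper opens to 85 mm and grips with 20 to 120 N. Pads are 22 mm wide; open, the fingers measure 114 mm over their backs; the gripper's body (76 mm by 85 mm) begins 54 mm behind the grasp point. The pads swing forward as they close: fully open they stand 13 mm farther back than shut.
Start: joints at [-1.217, 0.521, -0.036, 1.599, 0.021, 1.021, -0.113], TCP at [257.034, 569.691, 231.291] pointing down, gripper open.
Joint ranges: [-2.91, 2.91], [-0.3, 2.13], [-1.5, 1.42], [0.17, 2.43], [-1.26, 4.41], [0.16, 1.93], [-2.52, 2.52]. Speed limits (rad/s): [1.89, 1.89, 2.39, 2.39, 3.01, 3.01, 3.01].

INTERFACE

Orientations are given as a 3x3 rotation matrix whose columns are the frame's x, y, z axes.
In Python, from workcell import movep, movel, goto_joints, open_gripper, clamp, wait, inverse_kinematics, read_state, camera, PlanningError, finish_job, grip_point_offset gives the robot as it stands. Calls block until the motion is done:
- movep(position, orientation): joint-space move of the TCP to a pose.
- movel(position, frame=None, max_speed=150, guard=None): straight line of the TCP; frame=None keeps the orientation; max_speed is the mean speed in mm/s. With guard (N) it stops when the force on the tool has changed by that much, and returns True; else False.
- goto_joints(angles): joint-space move.
- open_gripper() and clamp(): open the fingers fully, or close them until they stop; the grip force is fixed at half the most.
- wait(seconds).
- inverse_kinematics(position, orientation): joint angles nearest the present ones, or None.
- read_state(): the state.
- camera(name): name is "scene" or "top" or "wrist"; returns a dict with "image" (384x512x3 uint8, blue, green, red), "range_z" (384x512 float32, mm along the optical axis (not along the pixel's ray), 0 where there is no reading), "fx", "fy", "cx", "cy" (pixels), "cam_to_world" (4x4, takes a point from camera to world coordinates). Camera axes: x right, y up, looking along -z (the intrinsics and any distortion apply to the point x, -y, -z); pixel columns grow to the right and rows downward; lengths in mm; the calibration is good to about 2 mm. A picture is of the moment at which its call begins.
A pose or a line that the arm cannot do raises PlanningError and nothing moves.
- finish_job(): hands the job in; it is judged then, once.
The state is a dict: "time": time; "qpos": joint angles; "qvel": joint speeds; "joint_efforts": joint torques, N m; "eef_pos": TCP position; "tool_rot": TCP orientation; "ft_force": force on the tool from outside, world axes, zero at the start; "torque": the same for the moment, N m; "finger_gap": finger opening in mm; "gripper_force": force on a finger pad.
Only numpy, scipy, OpenCV 4.12 (cv2) and the standard library are available. Lean on these libraries where they do the work, as an engineer would, in place of code of your own. Each camera call takes 0.05 s, during which the arm holds its last target. There are 200 camera calls.

## Working session

There is one attempt and no reset: what is moved stays moved. The work goes in short steps, each a Python script; the robot and the scene stay as the last script left them, time stands still between calls to the robot, and variables do not carry over. Pictures are saved under pics/ and viewed, at most 10 in all, crops included, and the job is handed in when it is done.

```bash
mkdir -p pics; ls
cat > h.py <<'E'
import numpy as np, cv2
from workcell import *
def cloud(c):
    # world point per pixel from range
    h,w=c["range_z"].shape; v,u=np.mgrid[:h,:w]; z=c["range_z"].astype(float)
    P=np.stack([(u-c["cx"])/c["fx"]*z,-(v-c["cy"])/c["fy"]*z,-z,np.ones_like(z)],-1)
    return (P@np.array(c["cam_to_world"]).T)[...,:3]
E
python3 - <<'E'
from h import *
import pickle
for n in ("scene","top"):
    c=camera(n); pickle.dump(c,open(n+".pkl","wb")); cv2.imwrite(f"pics/{n}0.png",c["image"]); print(n,c["fx"],np.round(c["cam_to_world"],2).tolist(),[k for k in c])
a=np.hstack([cv2.imread("pics/scene0.png"),cv2.imread("pics/top0.png")]);
E
```

```text
pics
scene 490.331899246141 [[0.57, 0.58, -0.58, -83.43], [-0.82, 0.41, -0.39, -488.01], [0.01, 0.7, 0.72, 793.74], [0.0, 0.0, 0.0, 1.0]] ['image', 'range_z', 'fx', 'fy', 'cx', 'cy', 'cam_to_world']
top 465.44923770467466 [[0.01, 0.98, -0.19, 289.75], [-1.0, 0.01, 0.0, -65.96], [0.0, 0.19, 0.98, 1354.11], [0.0, 0.0, 0.0, 1.0]] ['image', 'range_z', 'fx', 'fy', 'cx', 'cy', 'cam_to_world']
```

View pics/scene0.png

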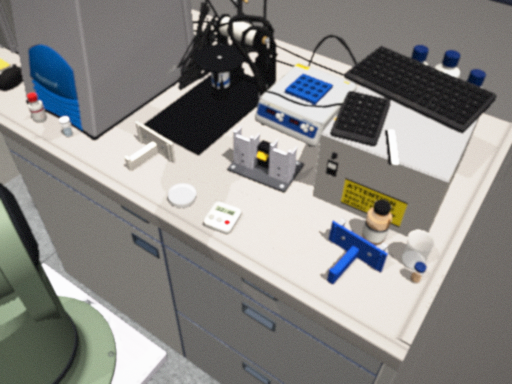

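View pics/top0.png

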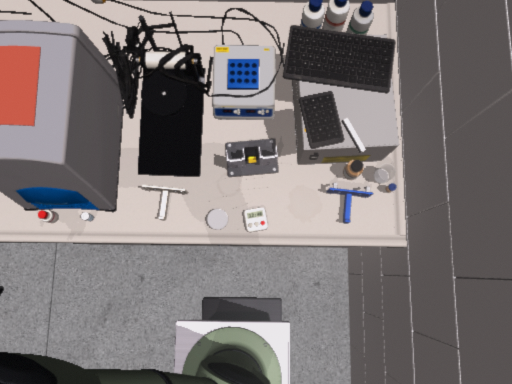

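The scene view shows the blue arm at about (355,250), the rack at (265,160) and the white arm at (150,145). In the top view they are at (348,195), (250,157) and (163,195). The bottle and cups stand just behind the blue arm. Next I'll localise each one by colour and depth.

Run:
```python
from h import *
import pickle
for n,(r0,r1,c0,c1),(R0,R1,C0,C1) in (("top",(178,226,322,376),(134,182,220,284)),("scene",(215,285,320,392),(125,192,222,306))):
    c=pickle.load(open(n+".pkl","rb")); X=cloud(c); im=c["image"]; hsv=cv2.cvtColor(im,cv2.COLOR_BGR2HSV)
    m=np.zeros(im.shape[:2],bool); m[r0:r1,c0:c1]=1
    b=m&(hsv[...,0]>100)&(hsv[...,0]<130)&(hsv[...,1]>130)
    P=X[b]; print(n,"blue",len(P),np.percentile(P,[1,50,99],axis=0).round().tolist())
    t=P[P[:,2]>50]; print("top-of-plate",len(t),cv2.minAreaRect(t[:,:2].astype(np.float32)), t[:,2].mean())
    t=P[(P[:,2]<45)&(P[:,2]>22)]; print("bar",len(t),cv2.minAreaRect(t[:,:2].astype(np.float32)),cv2.fitLine(t[:,:2].astype(np.float32),cv2.DIST_HUBER,0,.01,.01).ravel())
    m[:]=0; m[R0:R1,C0:C1]=1
    u=m&(X[...,2]>88)&(X[...,2]<120); P=X[u]; print("uprights",len(P),cv2.minAreaRect(P[:,:2].astype(np.float32)),P[:,2].mean())
    y=m&(hsv[...,0]>20)&(hsv[...,0]<35)&(hsv[...,1]>130); P=X[y]; print("yellow",len(P),P.mean(0))
    bs=m&(X[...,2]>5)&(X[...,2]<16)&(hsv[...,2]<110); P=X[bs]; print("base",len(P),cv2.minAreaRect(P[:,:2].astype(np.float32)))
    k=X[m]; print("table z",np.median(X[...,2][(hsv[...,2]>150)&(abs(X[...,2])<20)]))
    x0,y0,x1,y1=(200,125,390,235) if n=="top" else (215,115,405,290)
    cr=im[y0:y1,x0:x1]; cv2.imwrite(f"pics/{n}crop.png",cv2.resize(cr,None,fx=4 if n=="top" else 3.4,fy=4 if n=="top" else 3.4,interpolation=cv2.INTER_CUBIC))
    tall=X[...,2]>110
```

```text
top blue 203 [[430.0, -380.0, 24.0], [495.0, -324.0, 33.0], [521.0, -271.0, 68.0]]
top-of-plate 70 ((430.1859436035156, -204.32618713378906), (75.81319427490234, 386.9468688964844), 34.340728759765625) 97.1770228679188
bar 133 ((470.7284240722656, -323.7404479980469), (13.936393737792969, 82.8599624633789), 82.29785919189453) [ 9.9476153e-01 -1.0222304e-01  4.7217819e+02 -3.2410425e+02]
uprights 140 ((609.6760864257812, -47.95287322998047), (35.44221878051758, 141.6777801513672), 5.737360954284668) 94.96744749301239
yellow 60 [598.44984806 -47.62504258  74.78143465]
base 966 ((619.8819580078125, -45.93403625488281), (103.05589294433594, 179.93833923339844), 5.999400615692139)
table z 0.8547608394760573
scene blue 1466 [[426.0, -386.0, 5.0], [507.0, -327.0, 30.0], [517.0, -270.0, 60.0]]
top-of-plate 285 ((235.33502197265625, -428.26092529296875), (639.9801025390625, 105.63355255126953), 19.988941192626953) 63.746290787808924
bar 735 ((468.5285339355469, -323.3533935546875), (119.28489685058594, 88.37602996826172), 84.07606506347656) [ 9.9306685e-01 -1.1755124e-01  4.7259625e+02 -3.2575787e+02]
uprights 246 ((606.5936279296875, -46.11261749267578), (37.76543045043945, 143.02142333984375), 6.276305675506592) 93.77055340762898
yellow 103 [600.66394363 -45.26622439  51.97636442]
base 419 ((620.3388671875, 1.8412322998046875), (255.63490295410156, 125.76899719238281), 85.76905822753906)
table z -0.45953752606055787
```

View pics/topcrop.png

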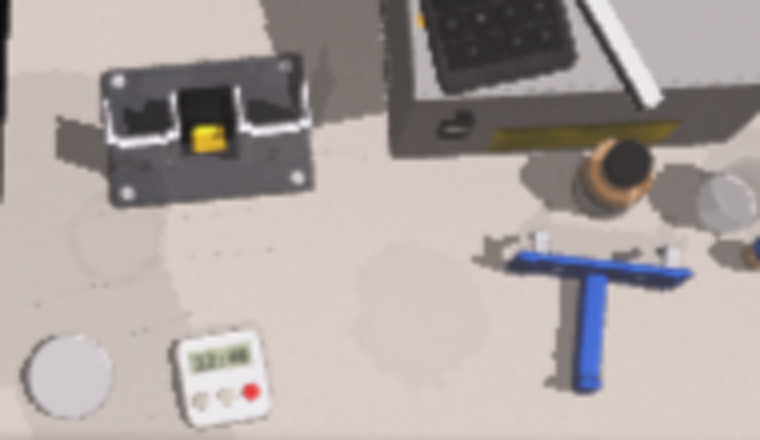

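View pics/scenecrop.png

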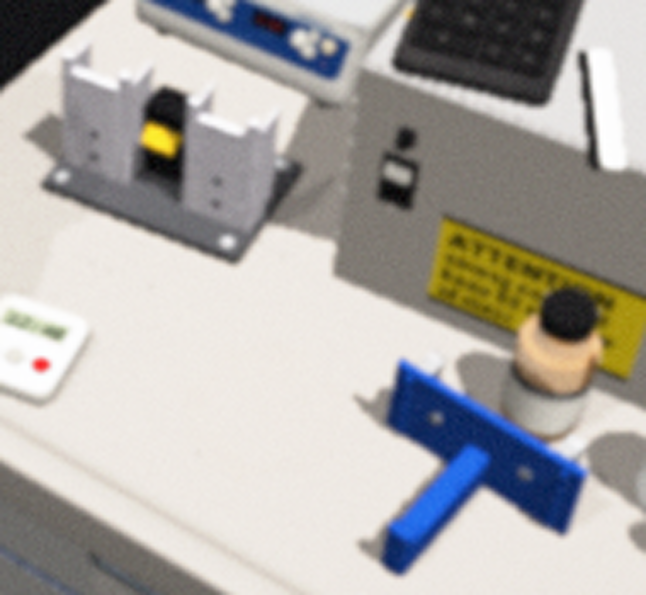

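The top crop shows the blue plate along the line (515,262)-(690,275), with its bar reaching back to (588,385) and the bottle behind it. The rack base corners are at (105,75) and (300,55), so the rack is yawed about +6° and the arm about −6°. Now I'll refine both poses.

Run:
```python
from h import *
import pickle
def rot(a): return np.array([[np.cos(a),-np.sin(a)],[np.sin(a),np.cos(a)]])
for n in("top","scene"):
    c=pickle.load(open(n+".pkl","rb")); X=cloud(c); hsv=cv2.cvtColor(c["image"],cv2.COLOR_BGR2HSV)
    box=lambda x0,x1,y0,y1,z0,z1:(X[...,0]>x0)&(X[...,0]<x1)&(X[...,1]>y0)&(X[...,1]<y1)&(X[...,2]>z0)&(X[...,2]<z1)
    blue=(hsv[...,0]>100)&(hsv[...,0]<130)&(hsv[...,1]>130)
    B=X[blue&box(415,540,-400,-255,20,75)]
    bar=B[(B[:,0]<495)&(B[:,2]<45)]
    vx,vy,x0,y0=cv2.fitLine(bar[:,:2].astype(np.float32),cv2.DIST_HUBER,0,.01,.01).ravel(); print(n,"bar yaw",np.arctan2(vy,vx))
    pl=B[(B[:,2]>45)&(B[:,0]>480)] ; vx,vy,_,_=cv2.fitLine(pl[:,:2].astype(np.float32),cv2.DIST_HUBER,0,.01,.01).ravel(); print(" plate yaw",np.arctan(-vx/vy))
    q=B[:,:2]@rot(-.108); pq=(pl[:,:2])@rot(-.108); bq=bar[:,:2]@rot(-.108)
    print(" plate u,v pct",np.percentile(pq,[2,50,98],axis=0).round(1).tolist(),"zmax",np.percentile(pl[:,2],95)," bar",np.percentile(bq,[1,50,99],axis=0).round(1).tolist(), "bar z",np.median(bar[:,2]))
    # rack: front faces
    R=X[box(575,625,-130,35,20,90)&(hsv[...,1]<60)&(hsv[...,2]>90)]
    r=R[:,:2]; 
    if len(r)>50:
        vx,vy,x0,y0=cv2.fitLine(r.astype(np.float32),cv2.DIST_HUBER,0,.01,.01).ravel(); print(" front n",len(r),"yaw",np.arctan(-vx/vy))
    T=X[box(575,640,-140,45,93,115)]; t=T[:,:2]@rot(.105); rr=r@rot(.105)
    print(" front u,v",np.percentile(rr,[2,50,98],axis=0).round(1).tolist()," tops",len(t),np.percentile(t,[2,50,98],axis=0).round(1).tolist(),T[:,2].max())
    hh=np.histogram(rr[:,1],bins=np.arange(-190,-30,5)); print(hh[0].tolist())
    Y=X[box(570,640,-100,10,30,90)&(hsv[...,0]>20)&(hsv[...,0]<35)&(hsv[...,1]>130)]; print(" yellow uv",np.median(Y[:,:2]@rot(.105),axis=0),len(Y))
    bo=X[box(522,600,-400,-300,30,200)]; print(" bottle",np.percentile(bo,[2,50,98],axis=0).round().tolist())
    W=X[box(400,560,80,260,20,75)]; print(" white",len(W),W.mean(0).round(),W.max(0).round())
```

```text
top bar yaw -0.098567896
 plate yaw -0.10715016
 plate u,v pct [[543.7, -325.1], [546.0, -267.5], [548.8, -213.9]] zmax 64.50280801722704  bar [[462.2, -277.4], [495.2, -271.2], [526.9, -265.3]] bar z 29.968898457005707
 front n 185 yaw 0.106447294
 front u,v [[583.8, -179.9], [584.7, -136.7], [613.6, -43.5]]  tops 82 [[584.1, -181.2], [588.5, -133.7], [617.2, -41.0]] 108.87155482143999
[0, 4, 15, 11, 9, 8, 8, 10, 11, 9, 10, 12, 0, 0, 0, 0, 0, 0, 0, 3, 10, 11, 11, 9, 8, 5, 5, 5, 4, 7, 0]
 yellow uv [ 593.80165844 -111.21447427] 53
 bottle [[525.0, -375.0, 32.0], [573.0, -334.0, 73.0], [598.0, -318.0, 194.0]]
 white 357 [493. 201.  40.] [523. 258.  67.]
scene bar yaw -0.09035084
 plate yaw -0.1042033
 plate u,v pct [[539.3, -327.4], [542.4, -274.1], [546.9, -214.6]] zmax 59.896267497505455  bar [[457.2, -279.6], [488.8, -272.8], [525.4, -263.5]] bar z 28.655419169877234
 front n 1193 yaw 0.106330946
 front u,v [[580.7, -180.7], [583.6, -130.6], [609.5, -41.1]]  tops 100 [[581.4, -180.1], [584.4, -109.7], [612.4, -39.6]] 105.85147663170756
[0, 83, 74, 47, 51, 48, 52, 43, 50, 51, 46, 54, 0, 14, 1, 0, 0, 0, 0, 4, 136, 44, 50, 40, 46, 52, 42, 48, 45, 67, 5]
 yellow uv [ 589.57527658 -109.30732437] 94
 bottle [[552.0, -363.0, 32.0], [565.0, -341.0, 69.0], [597.0, -319.0, 191.0]]
 white 732 [495. 199.  38.] [522. 260.  62.]
```

```bash
cat >> h.py <<'E'
def rot(a): return np.array([[np.cos(a),-np.sin(a)],[np.sin(a),np.cos(a)]])
def down(yaw,s=1):
    y=s*np.array([-np.sin(yaw),np.cos(yaw),0]); z=np.array([0,0,-1.]); return np.stack([np.cross(y,z),y,z],1)
HY=-.106; HG=rot(-.108)@[498,-271]
RY=.106; RK=rot(.105)@[583.7,-111]
def hpt(x,y=0): return HG+rot(HY)@[x,y]
def rpt(x,y=0): return RK+rot(RY)@[x,y]
E
python3 - <<'E'
from h import *
s=read_state(); print(s["time"],np.round(s["tool_rot"],3).tolist(),grip_point_offset,s["finger_gap"])
c=camera("wrist"); T=np.eye(4);T[:3,:3]=s["tool_rot"];T[:3,3]=s["eef_pos"]
print("cam in tool",np.round(np.linalg.inv(T)@np.array(c["cam_to_world"]),2).tolist())
print(HG,RK)
for k in(1,-1):
  print(k)
  for a in (65,30,0,-34): print(a,np.round(inverse_kinematics([430*np.cos(np.radians(a)),430*np.sin(np.radians(a)),260],down(HY,k)),2).tolist())
  print(np.round(inverse_kinematics([*hpt(10),200],down(HY,k)),2).tolist(),np.round(inverse_kinematics([*rpt(-41),100],down(RY,k)),2).tolist())
E
```

```text
0.1 [[-0.912, 0.411, -0.0], [0.411, 0.912, -0.001], [-0.0, -0.001, -1.0]] -18.700000000000003 84.90514644224564
cam in tool [[0.0, 0.96, 0.29, 72.44], [1.0, -0.0, -0.0, -1.08], [-0.0, 0.29, -0.96, -142.7], [0.0, 0.0, 0.0, 1.0]]
[ 465.88734974 -323.10056849] [592.11890462 -49.21273002]
1
65 [-1.16, 0.18, -0.13, 2.04, 0.03, 0.93, 0.16]
30 [-0.68, 0.17, 0.02, 2.05, -0.0, 0.92, 0.81]
0 [-0.41, 0.17, 0.31, 2.06, -0.07, 0.92, 1.4]
-34 [-0.33, 0.26, 0.95, 2.08, -0.26, 0.93, 2.23]
[0.06, 0.56, 0.64, 1.79, -0.41, 0.93, 2.34] [-0.03, 0.59, 0.02, 1.9, -0.02, 0.66, 1.68]
-1
65 [-2.2, 0.36, 1.2, 2.08, -0.42, 0.96, -2.46]
30 [-1.26, 0.21, 0.7, 2.07, -0.17, 0.92, -2.14]
0 [-0.86, 0.24, 0.86, 2.08, -0.22, 0.92, -1.55]
-34 [-0.3, 0.25, 0.91, 2.08, -0.25, 0.93, -0.93]
[-0.19, 0.78, 1.12, 1.8, -0.79, 1.1, -0.45] [-0.45, 0.69, 0.64, 1.92, -0.61, 0.73, -0.92]
```

Run:
```python
from h import *
import pickle
pol=lambda a,z=260:[430*np.cos(np.radians(a)),430*np.sin(np.radians(a)),z]
movep(pol(65),read_state()["tool_rot"]); print(read_state()["time"])
movep(pol(0),down(HY)); movep([*hpt(10),170],down(HY))
s=read_state(); print(s["time"],s["eef_pos"],s["qpos"].__repr__())
c=camera("wrist"); pickle.dump(c,open("w1.pkl","wb")); cv2.imwrite("pics/w1.png",c["image"])
X=cloud(c); hsv=cv2.cvtColor(c["image"],cv2.COLOR_BGR2HSV)
m=(hsv[...,0]>100)&(hsv[...,0]<130)&(hsv[...,1]>130)&(X[...,2]>20)&(X[...,2]<75)
B=X[m]; bar=B[(B[:,2]>26)&(B[:,2]<34)&(B[:,0]<500)]; pl=B[B[:,2]>52]
for P in(bar,pl):
    print(len(P),cv2.minAreaRect(P[:,:2].astype(np.float32)), np.median(P,axis=0).round(1))
    print(np.percentile((P[:,:2]-HG)@rot(HY),[1,50,99],axis=0).round(1).tolist())
l=cv2.fitLine(bar[:,:2].astype(np.float32),cv2.DIST_HUBER,0,.01,.01).ravel(); print(np.arctan(l[1]/l[0]))
```

```text
0.9583
3.9333 [ 476.5655492  -322.79231404  170.2036561 ] array([ 0.0994009 ,  0.58719037,  0.57201344,  1.81370952, -0.40785421,
        0.86027441,  2.33243674])
1148 ((468.03277587890625, -325.3517150878906), (14.296295166015625, 64.90235137939453), 84.26689147949219) [ 466.3 -325.1   30. ]
[[-28.6, -9.1], [0.5, -2.0], [33.6, 5.2]]
1166 ((512.5774536132812, -329.4761657714844), (122.40840148925781, 9.142084121704102), 84.50711059570312) [ 513.9 -320.5   59.6]
[[43.4, -60.7], [47.4, 7.5], [51.2, 58.0]]
-0.10839025
```

View pics/w1.png

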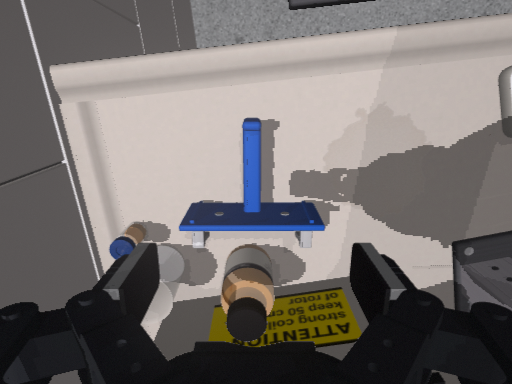

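The wrist view shows the bar at column 252, rows 120-210, and the plate at (180-325, 205-230). The claws sit behind the plate, and the bottle is clear of them at (248,290). The measurements agree with my estimate to within 2 mm. Next I'll apply the correction, grasp and lift.

```bash
sed -i 's/^HG=.*//; s/HG=rot(-.108)@\[498,-271\]/HG=rot(-.108)@[498,-271]+rot(-.106)@[.3,-1.9]/' h.py
python3 - <<'E'
from h import *
movel([*hpt(10),60],down(HY)); print(movel([*hpt(10),5],max_speed=70,guard=8))
print(read_state()["eef_pos"]); clamp(); s=read_state(); print(s["time"],s["finger_gap"],s["gripper_force"],s["eef_pos"])
movel([*hpt(10),30],max_speed=60); movel([*(hpt(10)-[30,0]),190],max_speed=200)
s=read_state(); print(s["time"],s["finger_gap"],s["gripper_force"],s["eef_pos"],s["ft_force"])
E
```

```text
False
[ 476.03478128 -326.27439928    5.28157009]
6.4417 14.693425986123092 59.27509367465973 [ 476.03851025 -326.12608938    5.25542779]
7.975 14.89414357549204 58.52921783924103 [ 445.77206999 -325.63481662  189.04181273] [ 0.34820413  0.50437506 -0.76314436]
```

Run:
```python
from h import *
import pickle
movep([*rpt(-110),150],down(RY)); movel([*rpt(-110),110])
s=read_state(); print(s["time"],s["eef_pos"],s["finger_gap"])
c=camera("wrist"); pickle.dump(c,open("w2.pkl","wb")); cv2.imwrite("pics/w2.png",c["image"])
c2=camera("scene"); pickle.dump(c2,open("s2.pkl","wb")); cv2.imwrite("pics/s2.png",cv2.resize(c2["image"][80:240,160:340],None,fx=3.5,fy=3.5))
for c in(c,c2):
    X=cloud(c); hsv=cv2.cvtColor(c["image"],cv2.COLOR_BGR2HSV)
    Q=X.copy(); Q[...,:2]=(X[...,:2]-RK)@rot(RY)
    b=(hsv[...,0]>100)&(hsv[...,0]<130)&(hsv[...,1]>130)&(abs(Q[...,1])<90)&(Q[...,0]<-20)&(Q[...,0]>-190)&(Q[...,2]>80)&(Q[...,2]<220)
    P=Q[b]; print(len(P))
    top=P[P[:,2]>P[:,2].max()-12]; print("plate",np.percentile(top,[2,50,98],axis=0).round(1).tolist(), -np.polyfit(top[:,1],top[:,0],1))
    u=Q[(Q[...,0]>-12)&(Q[...,0]<40)&(abs(Q[...,1])<95)&(Q[...,2]>80)&(Q[...,2]<115)&(hsv[...,1]<70)]
    if len(u): print("upr",len(u),np.percentile(u,[2,50,98],axis=0).round(1).tolist())
    f=Q[(abs(Q[...,0])<8)&(abs(Q[...,1])<80)&(Q[...,2]>20)&(Q[...,2]<88)&(hsv[...,1]<70)]
    if len(f)>30: print("front",len(f),np.median(f[:,0]),np.polyfit(f[:,1],f[:,0],1),np.percentile(f[:,1],[1,99]))
```

```text
9.4417 [482.63227881 -62.02769043 110.18611203] 14.590757566240233
7947
plate [[-127.6, -27.5, 187.0], [-120.2, 6.2, 191.8], [-119.2, 23.9, 197.5]] [-2.98444498e-03  1.21112129e+02]
700
plate [[-123.3, -64.1, 202.5], [-120.6, -38.8, 208.0], [-112.9, -34.1, 213.9]] [  0.15616735 126.16111789]
upr 188 [[-2.8, -70.0, 80.7], [1.4, -51.9, 89.9], [31.2, 22.5, 103.5]]
front 433 -0.3604376724551426 [-0.02817026 -1.4758388 ] [-69.98018293  25.45235567]
```

View pics/w2.png

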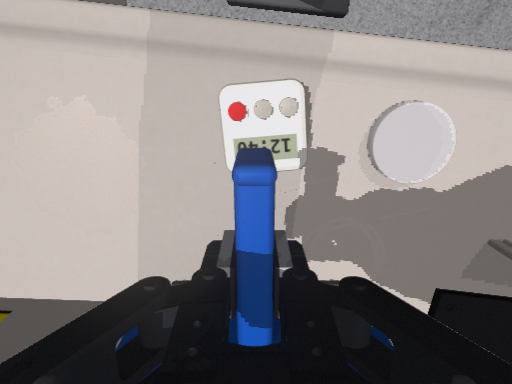

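View pics/s2.png

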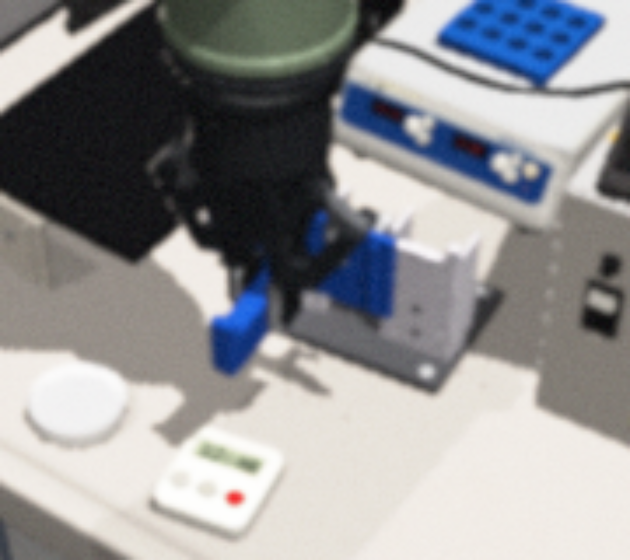

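The wrist view shows the bar held straight at columns 235-275. The scene crop shows the plate in front of the uprights and level with them. Next I'll check the pitch, raise the claw points just above the upright tops and feel for the front face.

Run:
```python
from h import *
import pickle
c=pickle.load(open("w2.pkl","rb")); X=cloud(c); Q=X.copy(); Q[...,:2]=(X[...,:2]-RK)@rot(RY)
b=Q[185:330,245:265].reshape(-1,3); b=b[(b[:,2]>125)&(b[:,2]<150)]; print("bar slope",np.polyfit(b[:,0],b[:,2],1),len(b), b[:,2].min(),b[:,2].max())
loc=lambda: (rot(RY).T@(np.array(read_state()["eef_pos"][:2])-RK)).round(2)
movel([*rpt(-60),94],down(RY)); print(loc(),read_state()["eef_pos"][2],read_state()["ft_force"])
print(movel([*rpt(-32),94],max_speed=20,guard=4)); s=read_state(); print(loc(),s["time"],s["eef_pos"],s["ft_force"],s["torque"])
```

```text
bar slope [-5.95525716e-03  1.34460099e+02] 2891 133.300992853859 144.31336572217995
[-60.18  -0.16] 94.21154808209309 [-1.18752174 -0.42005612 -0.93043688]
True
[-40.68   0.15] 10.9917 [551.64753232 -53.36782663  93.55845116] [ 0.18470098 -0.0424699  -0.60772839] [-0.04013241 -0.00727033 -0.01390209]
```

Run:
```python
from h import *
loc=lambda: (rot(RY).T@(np.array(read_state()["eef_pos"][:2])-RK)).round(2)
g=movel([*rpt(-41.2),66],down(RY),max_speed=40,guard=6); s=read_state(); print(g,loc(),s["time"],s["eef_pos"][2],s["ft_force"])
if not g:
    g=movel([*rpt(-41.2),42],max_speed=25,guard=28); s=read_state(); print(g,loc(),s["time"],s["eef_pos"][2],s["ft_force"],s["torque"],s["finger_gap"])
c2=camera("scene"); cv2.imwrite("pics/s3.png",cv2.resize(c2["image"][80:240,160:340],None,fx=3.5,fy=3.5))
```

```text
False [-41.12  -0.1 ] 11.8333 66.12085721685897 [-0.01522901 -0.70294285 -0.59152578]
True [-41.41   0.06] 12.7917 42.624980677117435 [-4.14733139  0.8825535  12.34278828] [0.15136081 0.16259147 0.02277584] 15.127097255944056
```

View pics/s3.png

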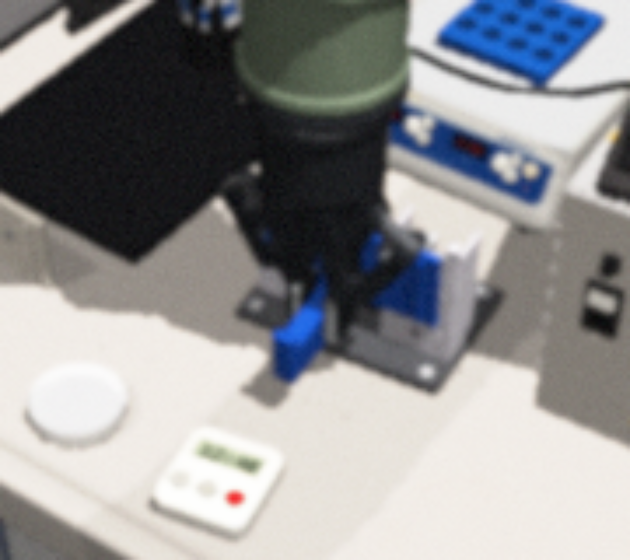

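The press met firm resistance at TCP z 42.6, which puts the grip point at about 55, its home height. I'll release, retreat and look.

Run:
```python
from h import *
import pickle
open_gripper(); movel([*rpt(-43),70],max_speed=100); movel([*rpt(-75),150],max_speed=150); movep([430,-60,260],down(RY))
print(read_state()["time"])
c2=camera("scene"); pickle.dump(c2,open("s4.pkl","wb")); cv2.imwrite("pics/s4.png",cv2.resize(c2["image"][100:210,200:330],None,fx=5,fy=5,interpolation=cv2.INTER_CUBIC))
for n,c in(("scene",c2),("top",camera("top")),("wrist",camera("wrist"))):
    if n=="wrist": cv2.imwrite("pics/w4.png",c["image"])
    X=cloud(c); hsv=cv2.cvtColor(c["image"],cv2.COLOR_BGR2HSV)
    Q=X.copy(); Q[...,:2]=(X[...,:2]-RK)@rot(RY)
    b=(hsv[...,0]>100)&(hsv[...,0]<130)&(hsv[...,1]>130)&(abs(Q[...,1])<80)&(Q[...,0]<20)&(Q[...,0]>-120)&(Q[...,2]>25)&(Q[...,2]<130)
    P=Q[b]; print(n,len(P))
    if len(P)<20: continue
    pl=P[P[:,0]>-14]; bar=P[(P[:,0]<-15)&(P[:,0]>-82)&(abs(P[:,1])<7)]
    print(" plate",np.percentile(pl,[1,50,99],axis=0).round(1).tolist())
    bt=bar[bar[:,2]>60]; 
    if len(bt)>10: print(" bar z fit",np.polyfit(bt[:,0]+51,bt[:,2],1),len(bt))
    Y=Q[(hsv[...,0]>20)&(hsv[...,0]<35)&(hsv[...,1]>130)&(abs(Q[...,1])<20)&(abs(Q[...,0])<60)]; print(" yellow",len(Y),Y.mean(0) if len(Y) else "")
```

```text
15.2917
scene 1230
 plate [[-12.9, -59.0, 41.7], [-8.3, -4.9, 75.1], [-4.1, 59.2, 99.6]]
 bar z fit [2.96602814e-02 6.60095777e+01] 152
 yellow 0 
top 0
wrist 3866
 plate [[-10.9, -60.1, 44.3], [-6.7, -0.1, 80.9], [-2.9, 59.0, 100.8]]
 bar z fit [4.52390743e-02 6.75054878e+01] 639
 yellow 0
```

View pics/s4.png

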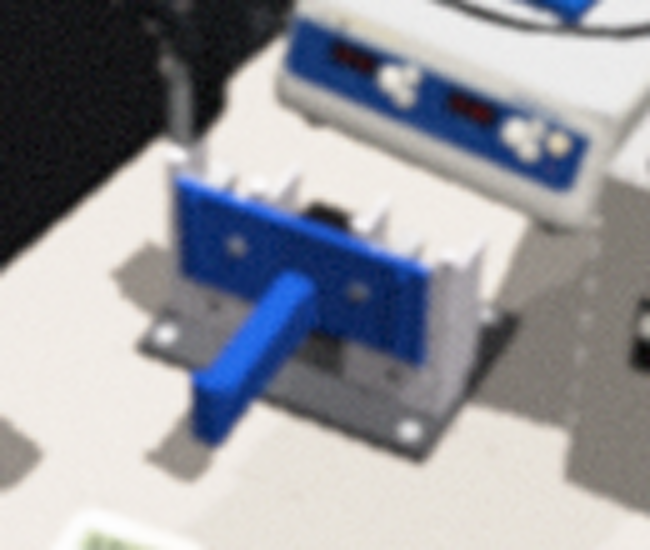

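The arm hangs squarely on the uprights. Its bar is at column 300, sloping 2-3° down towards the tip, and its grip height is about 55, which matches home. The catch is hidden behind the plate, so I'll look from above.

Run:
```python
from h import *
movep([*rpt(-20),300],down(RY)); movep([*rpt(60),300],down(RY))
c=camera("wrist"); X=cloud(c); hsv=cv2.cvtColor(c["image"],cv2.COLOR_BGR2HSV)
Q=X.copy(); Q[...,:2]=(X[...,:2]-RK)@rot(RY)
m=(hsv[...,0]>18)&(hsv[...,0]<36)&(hsv[...,1]>110)&(abs(Q[...,1])<25)&(abs(Q[...,0])<60)
Y=Q[m]; print(read_state()["time"],len(Y)); 
if len(Y): print(np.percentile(Y,[2,50,98],axis=0).round(1).tolist())
v,u=np.where((abs(Q[...,0])<70)&(abs(Q[...,1])<75)&(Q[...,2]>30)); a,b,e,f=v.min(),v.max(),u.min(),u.max(); print(a,b,e,f)
cr=c["image"][a:b,e:f]; k=min(800/cr.shape[1],600/cr.shape[0]); cv2.imwrite("pics/w5.png",cv2.resize(cr,None,fx=k*.99,fy=k*.99,interpolation=cv2.INTER_CUBIC))
```

```text
16.55 307
[[2.4, -10.5, 52.5], [10.9, -0.1, 57.1], [19.2, 10.4, 63.2]]
0 383 0 511
```

View pics/w5.png

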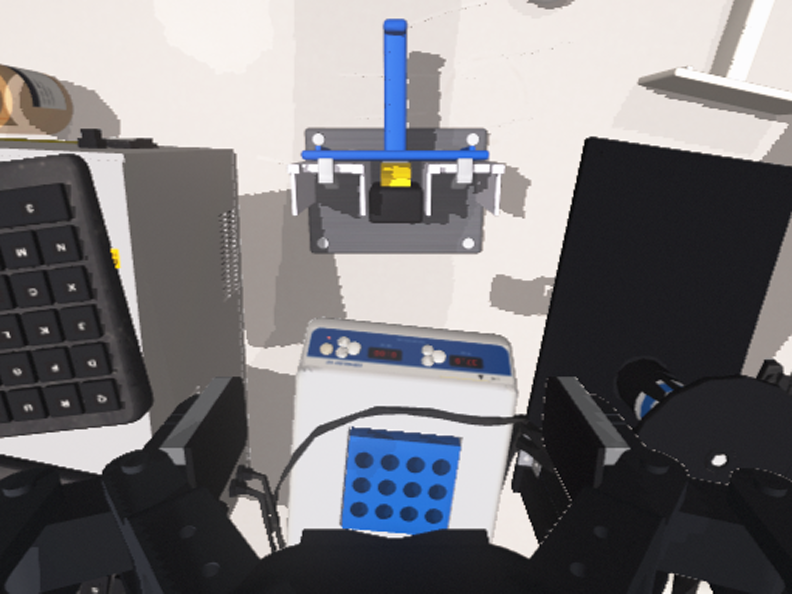

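The catch, at (396,175), reaches from its housing right up to the plate, and both claws are in their slots. I'll compare it with the sprung-out catch in the first pictures, then finish.

Run:
```python
from h import *
import pickle
for n in("top","scene"):
    c=pickle.load(open(n+".pkl","rb")); X=cloud(c); hsv=cv2.cvtColor(c["image"],cv2.COLOR_BGR2HSV)
    Q=X.copy(); Q[...,:2]=(X[...,:2]-RK)@rot(RY)
    Y=Q[(hsv[...,0]>18)&(hsv[...,0]<36)&(hsv[...,1]>110)&(abs(Q[...,1])<25)&(abs(Q[...,0])<60)]
    print(n,len(Y),np.percentile(Y,[2,50,98],axis=0).round(1).tolist())
```

```text
top 63 [[2.4, -13.0, 9.5], [13.5, -0.2, 57.2], [19.6, 13.2, 67.2]]
scene 114 [[-0.5, -9.9, 26.3], [7.2, 2.2, 55.3], [21.5, 22.3, 62.1]]
```

```bash
python3 -c "
from workcell import *
print(finish_job(), read_state()['time'])"
```

```text
the job is handed in; nothing more can be done
the job is handed in; nothing more can be done
```

The blue hanger arm is on the rack at home height with both claws in their slots and the catch sprung out over it; the white arm was left alone, and I handed the job in after about 17 s.

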